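# Nudge a carrier plate home on a shaker's locating pins

## Task

The blue carrier plate lies crooked on the tips of the shaker's two locating pins. With the fingertips, nudge it sideways across the deck until both its holes drop over the pins and it lies flat and fully home on the deck, then draw the hand clear. Only push it, never pick it up, and leave the vials and everything else standing where they are.

Things in the scene. Friction and masses are not known exactly. Their poses are not given: they have to be found in the camera images.
- shaker: flat platform shaker, fixed on the bench: white housing, aluminium deck 240 mm (its x) x 280 mm (its y), deck top 55 mm above the bench, control panel on its -x side, towards the robot. Origin: centre of its underside; z up. It may stand turned by some 20 degrees. Only the two pins and the two vials stand up from the deck.
- plate: loose blue metal plate with black rubber pad, 110 (its x) x 150 (its y) x 10 mm, about 0.45 kg. Origin: centre of its underside; z up. At the start it lies 16 to 35 mm too far towards the shaker's -x, up to 20 mm off along y and turned up to 9 degrees: it rests on the pin tips, its edge nearest the robot sunk onto the deck, the far edge some 12 to 15 mm above it.
- seat (a point): centre of the top surface of the shaker's deck, midway between the pins, axes as the shaker's: where the plate's origin must come to lie, the plate flat and square with the shaker
- pin_left (a point): foot (on the deck's top surface) of the left steel locating pin, 55 mm to +y of the deck's centre: 10 mm across, 4 mm straight, then tapering over another 6 mm to a 3 mm tip, 10 mm tall in all; fixed
- pin_right (a point): foot (on the deck's top surface) of the right steel locating pin, 55 mm to -y of the deck's centre: same shape; fixed
- hole_left (a point): centre, at the plate's underside, of its left hole: round, 13 mm across, through, 55 mm to +y of the plate's centre; belongs on the left pin. Within about 4 mm of the pin's axis the tapered tip enters it and guides the plate down
- hole_right (a point): centre, at the plate's underside, of its right hole: slot 13 mm (plate x) x 18 mm (plate y), through, 55 mm to -y of the plate's centre; belongs on the right pin
- rinse_bottle: white plastic bottle, 68 mm across, 154 tall, standing loose on the bench to the right of the shaker; a bystander, leave it alone. Origin: centre of its underside
- vial_a: small capped vial with green liquid, 27 mm across, 60 tall, standing loose on the deck near its far left corner; a bystander, leave it alone. Origin: centre of its underside
- vial_b: small capped vial with green liquid, 23 mm across, 51 tall, standing loose on the deck near its far right corner; a bystander, leave it alone. Origin: centre of its underside
- timer: small white digital timer, 24x64 mm, 52 tall, standing loose on the bench left of the shaker; a bystander, leave it alone. Origin: centre of its underside
- tip_box: cream pipette-tip box with green tip deck, 71x115 mm, 52 tall, loose on the bench at the far left; a bystander, leave it alone. Origin: centre of its underside
There are look-alikes about, which are no part of the job. There is more than one size of the plate; the one meant has the size given above.

How it is judged:
By the outcome, as a careful person would: the job done as asked, in the order asked, and still so for the second after the job is handed in, with the robot touching nothing.
It also fails if it takes over 48 s, if anything falls off the work surface, if the arm or the gripper's body presses on something with over 40 N, if the wrist force passes 120 N, or if a joint passes its speed limit or range.

## Robot

A 6-joint arm with a two-finger parallel gripper is mounted at the origin on a cart in front of the work surface, level with it; the furniture and walls round the work are solid. World frame = base frame: x ahead of the robot, y to its left, z up, the work surface at z = 0. Lengths are in m, angles in rad, forces in N, time in s.
With the tool pointing down it reaches from about 0.275 to 0.825 m from the base axis. Payload 4.9 kg.
Tool frame: the origin (TCP) lies between the finger pads; the fingertips stand 8 mm ahead of it and the grasp point (between the pads) lies 11 mm behind it (manip.tcp_to_tips is the distance from the TCP to the fingertips, in m); z points along the fingers, y is the line along which they close (so a half turn about z gives the same grasp; the last joint's range is limited). The gripper opens to 85 mm and grips with 20 to 120 N. Pads are 22 mm wide; open, the fingers measure 114 mm over their backs; the gripper's body (76 mm by 85 mm) begins 54 mm behind the grasp point. The pads swing forward as they close: fully open they stand 13 mm farther back than shut.
Start: joints at [-1.241, 0.326, -0.193, 1.052, 0, 1.437], TCP at [0.246, -0.492, 0.239] pointing down, gripper open.
Joint ranges: [-2.65, 2.65], [-0.97, 1.79], [-1.3, 1.35], [-1.93, 2.1], [-1.47, 1.37], [-3.14, 3.14]. Speed limits (rad/s): [2.57, 2.57, 3.14, 3.14, 3.14, 3.14].

## Interface

Orientations are given as a unit quaternion [x, y, z, w].
In Python, from rig import status, read_camera, sign_off, manip gives the robot as it stands.
- The arm moves only by the tool drive_tool, never from a script. Its argument "steps" is a list that holds one entry, the list of rows, each a list of 6 numbers: the shift along the tool's x, y, z each as a share of 300 mm, from -1 to 1, then the turn, a rotation vector about the tool's x, y, z each as a share of 0.5 rad, from -1 to 1. A call has 1 to 10 rows; each row is the pose to reach, as a shift and turn from the pose commanded when the call began, along the tool's axes at that moment; what a row does not reach only later rows make up. A row lasts 1/12 s, in which the tool goes at most 41.7 mm and 7.16 degrees, less where a joint would pass 70% of its speed; a pose out of reach is approached as far as the arm can. A call with a number of a shift or a turn outside -1 to 1 is refused whole. A call with a gripper value outside its range is refused whole. "hand" is the gripper's target within -1 to 1 (shut at 1, half-way at 0, fully open at -1), set as the call begins (left out, the last holds). The fingers move at their own pace and stop on an object; "newtons" is the grip in N (left out, the last holds). Time passes only in rows, so rows that repeat a pose let the fingers close. It gives the time, the measured TCP pose, the force, the opening and the grip force at its end, in the units of the state.
- status.state(): the state, without advancing time (a new reading comes with each control period).
- read_camera(name): name is "scene" or "top" or "wrist"; returns a dict with "color" (480x640x3 uint8, red, green, blue), "z_map" (480x640 float32, m along the optical axis (not along the pixel's ray), 0 where there is no reading), "mtx" (3x3 intrinsics, pixels), "k1" (the pictures are not rectified: a ray, as slopes to the right and down, at radius r is drawn at 1 + k1 r^2 times it, then the intrinsics apply), "R" (3x3) and "t" (3): a world point X has camera coordinates R X + t. Camera axes: x right, y down, z forward; pixel columns grow to the right and rows downward; lengths in m; the calibration is good to about 2 mm. A picture is of the moment at which its call begins.
- sign_off(): hands the job in; it is judged then, once.
The state is a dict: "t": time; "joint_pos": joint angles; "joint_vel": joint speeds; "tau": joint torques, N m; "tool_pos": TCP position; "tcp_rot": TCP orientation; "force": force on the tool from outside, world axes, zero at the start; "torque": the same for the moment, N m; "opening": opening from 0.0 (shut) to 1.0 (fully open); "grasp_force": force on a finger pad.
Only numpy, scipy, OpenCV 4.12 (cv2) and the standard library are available. Lean on these libraries where they do the work, as an engineer would, in place of code of your own. Each camera call takes 0.05 s, during which the arm holds its last target. There are 200 camera calls.

## Working session

There is one attempt and no reset: what is moved stays moved. The work goes in short steps, Python scripts to look and compute and a tool call to move; the robot and the scene stay as the last step left them, time stands still between calls to the robot, and variables do not carry over. Pictures are saved under pics/ and viewed, at most 10 in all, crops included, and the job is handed in when it is done.

Besides the shell and the picture viewer there is one more tool, called after "Emit:" as name(argument=value, ...) on one line, values as JSON. drive_tool: Moves the arm, as the interface text tells. Shift numbers are shares of 300 mm and turn numbers shares of 0.5 rad, none past 1 either way. Its arguments: {"type":"object","properties":{"steps":{"type":"array","items":{"type":"array","items":{"type":"array","items":{"type":"number","minimum":-1,"maximum":1}}}},"hand":{"type":"number"},"newtons":{"type":"number"}},"required":["steps"]}

```bash
mkdir -p pics; ls; python3 - <<'E'
from rig import status, read_camera
import cv2,numpy as np
for n in ["top","scene"]:
    d=read_camera(n); cv2.imwrite(f"pics/{n}1.png",d["color"][:,:,::-1]); np.savez(f"{n}1.npz",**d)
    print(n,d["mtx"].tolist(),d["k1"],d["R"].round(4).tolist(),d["t"])
s=status.state();print(s["t"],s["tool_pos"],s["tcp_rot"],s["opening"])
E
```

```text
pics
top [[578.7864638653958, 0.0, 317.3062315741031], [0.0, 578.7864638653958, 239.02658525153157], [0.0, 0.0, 1.0]] -0.12697539386362588 [[-0.0169, -0.9998, 0.0062], [-0.9885, 0.0157, -0.1506], [0.1505, -0.0086, -0.9886]] [0.0351843  0.57836805 1.43160038]
scene [[448.9047704406483, 0.0, 313.7229406615059], [0.0, 448.9047704406483, 243.94806693609186], [0.0, 0.0, 1.0]] -0.07705376212173301 [[-0.8737, -0.4863, 0.0142], [-0.3065, 0.5274, -0.7924], [0.3779, -0.6967, -0.6098]] [0.50956118 0.21209053 0.84566897]
0.1 [ 0.24588026 -0.49141205  0.23859159] [ 9.73236863e-01  2.29803006e-01 -7.77403044e-05 -7.61786096e-04] 1.0010350506958847
```

View pics/top1.png

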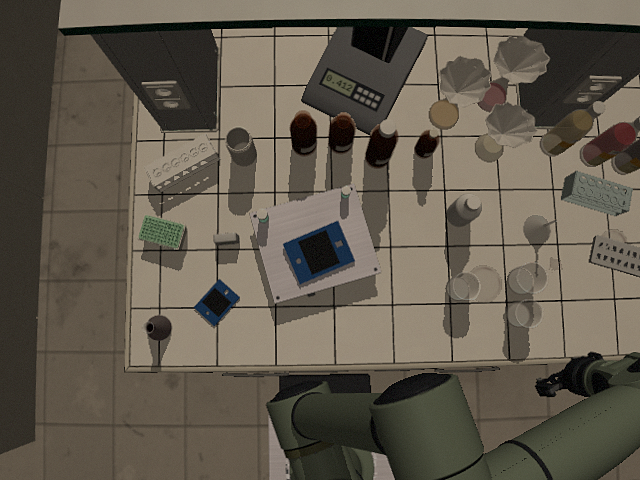

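View pics/scene1.png

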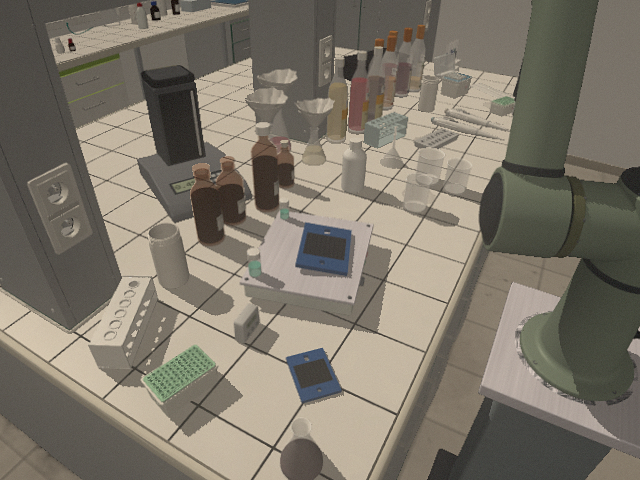

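The plate meant lies on the shaker, at about (320,253) in the top view; the blue one at (217,302) on the bench is a smaller look-alike. The vials are at (263,217) and (346,194). Next I measure the deck and plate.

```bash
cat > h.py <<'E'
import numpy as np,cv2
def rays(d,px):
    K=np.array(d["mtx"]);D=np.array([float(d["k1"]),0,0,0])
    n=np.asarray(px,float).reshape(-1,2)
    s=cv2.undistortPoints(n.reshape(-1,1,2),K,D,None,None,None,(cv2.TERM_CRITERIA_COUNT,40,1e-9)) if 0 else cv2.undistortPoints(n.reshape(-1,1,2),K,D)
    return np.c_[s.reshape(-1,2),np.ones(len(n))]
def onplane(d,px,z):
    R=np.array(d["R"]);t=np.array(d["t"]);v=rays(d,px)@R;c=-R.T@t
    return c+v*((np.asarray(z)-c[2])/v[:,2])[:,None]
def cloud(d):
    u,v=np.meshgrid(np.arange(640),np.arange(480))
    r=rays(d,np.c_[u.ravel(),v.ravel()])*d["z_map"].reshape(-1,1)
    return ((r-np.array(d["t"]))@np.array(d["R"])).reshape(480,640,3)
def blob(m,near):
    n,l,st,c=cv2.connectedComponentsWithStats(m.astype(np.uint8))
    i=min((i for i in range(1,n) if st[i,4]>100),key=lambda i:np.hypot(*(c[i]-near)))
    return l==i
def project(d,X):
    R=np.array(d["R"]);X=np.asarray(X,float).reshape(-1,1,3)
    return cv2.projectPoints(X,cv2.Rodrigues(R)[0],np.array(d["t"],float),np.array(d["mtx"]),np.array([float(d["k1"]),0,0,0]))[0].reshape(-1,2)
def blue(d):
    c=cv2.cvtColor(d["color"],cv2.COLOR_RGB2HSV)
    return (c[...,0]>98)&(c[...,0]<125)&(c[...,1]>110)&(c[...,2]>40)
E
python3 - <<'E'
from h import *
d=dict(np.load("top1.npz"))
P=cloud(d)
m=blob((P[...,2]>.045)&(P[...,2]<.085)&(P[...,0]<.9),(318,245))
def rect(m):
    c=max(cv2.findContours(m.astype(np.uint8),0,1)[0],key=cv2.contourArea);return cv2.boxPoints(cv2.minAreaRect(c))
b=rect(m);print("deck px",b.tolist());print(onplane(d,b,.055).round(4).tolist())
X=P[m][:,:2].astype(np.float32);r=cv2.minAreaRect(X);print("deck rect world",r, P[m][:,2].mean())
bl=blob(blue(d),(318,253));bl=cv2.morphologyEx(bl.astype(np.uint8),3,np.ones((25,25)))>0
b2=rect(bl);print("plate px",b2.tolist());print(onplane(d,b2,.072).round(4).tolist())
X=P[bl];r=cv2.minAreaRect(X[:,:2].astype(np.float32));print("plate",r)
A=np.c_[X[:,:2],np.ones(len(X))];print("plane fit",np.linalg.lstsq(A,X[:,2],rcond=None)[0],X[:,2].min(),X[:,2].max())
cv2.imwrite("pics/top1z.png",cv2.resize(d["color"][175:315,235:395,::-1],None,fx=5,fy=5,interpolation=2)[:600,:800])
s=dict(np.load("scene1.npz"))
E
```

```text
deck px [[248.50941467285156, 213.2830352783203], [355.75469970703125, 182.6415252685547], [381.41510009765625, 272.45281982421875], [274.1697998046875, 303.0943603515625]]
[[0.6463, 0.2001, 0.055], [0.7223, -0.0756, 0.055], [0.4896, -0.1339, 0.055], [0.4174, 0.136, 0.055]]
deck rect world ((0.5694335103034973, 0.03262674808502197), (0.2385595589876175, 0.28193891048431396), 15.321394920349121) 0.059162084478146394
plate px [[282.6700439453125, 243.9473114013672], [337.14935302734375, 220.89837646484375], [353.97369384765625, 260.66497802734375], [299.494384765625, 283.71392822265625]]
[[0.5635, 0.1126, 0.072], [0.6198, -0.0247, 0.072], [0.5187, -0.0644, 0.072], [0.4635, 0.0719, 0.072]]
plate ((0.48816192150115967, 0.004917636513710022), (0.22510391473770142, 0.1510918289422989), 19.548891067504883)
plane fit [-1.12380372 -0.1315337   0.69002032] 0.048514315615863834 1.5021414449148212
```

```bash
python3 -c "
import cv2
i=cv2.imread('pics/top1.png')[180:310,235:400];i=cv2.resize(i,None,fx=4.5,fy=4.5,interpolation=2)
cv2.imwrite('pics/top1z.png',i);print(i.shape)"
```

```text
(585, 742, 3)
```

View pics/top1z.png

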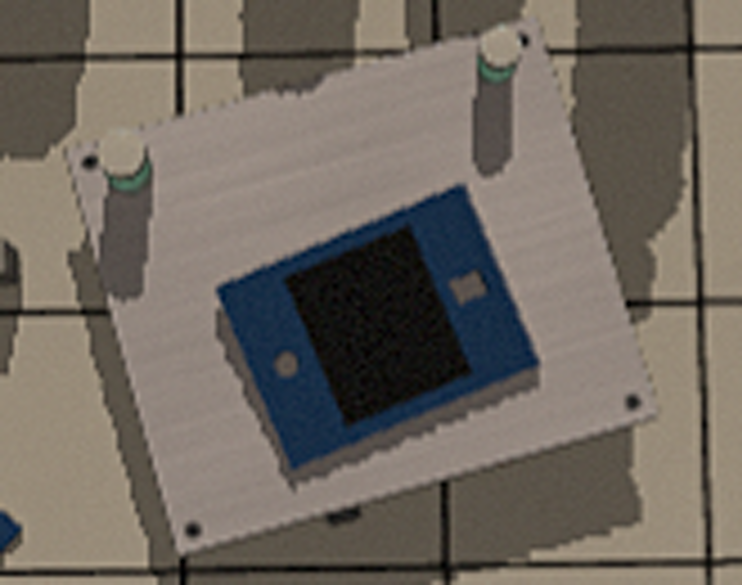

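```bash
cat >> h.py <<'E'
from scipy.spatial.transform import Rotation as Ro
SC=np.array([.5694,.0326]);SY=np.deg2rad(15.35)
def sh(x,y,yaw=None):
    a=SY if yaw is None else yaw
    return SC+np.array([np.cos(a)*x-np.sin(a)*y,np.sin(a)*x+np.cos(a)*y])
def tosh(p):
    q=np.asarray(p)[...,:2]-SC;c,s=np.cos(SY),np.sin(SY);return np.stack([q[...,0]*c+q[...,1]*s,-q[...,0]*s+q[...,1]*c],-1)
def row(st,xyz,yaw):
    R=Ro.from_quat(st["tcp_rot"]);T=Ro.from_euler("z",yaw)*Ro.from_quat([1,0,0,0])
    return np.r_[R.inv().apply(np.asarray(xyz)-st["tool_pos"])/.3,(R.inv()*T).as_rotvec()/.5].round(3)
E
python3 - <<'E'
from h import *
from rig import status,manip
print([a for a in dir(manip) if a[0]!='_'],manip.tcp_to_tips)
s=status.state();print(row(s,np.r_[sh(-.12,0),.30],SY), sh(-.12,0))
E
```

```text
['PlanningError', 'tcp_to_tips'] 0.008
[ 1.353 -1.158 -0.203 -0.003 -0.     0.392] [0.45368079 0.00083424]
```

Emit:
drive_tool(steps=[[[0.1, -0.08, -0.2, 0, 0, 0.1], [0.2, -0.16, -0.2, 0, 0, 0.2], [0.3, -0.24, -0.2, 0, 0, 0.3], [0.4, -0.32, -0.2, 0, 0, 0.39], [0.5, -0.42, -0.2, 0, 0, 0.39], [0.6, -0.5, -0.2, 0, 0, 0.39], [0.7, -0.6, -0.2, 0, 0, 0.39], [0.8, -0.68, -0.2, 0, 0, 0.39], [0.88, -0.75, -0.2, 0, 0, 0.39]]])

```text
t: 0.85
tool_pos: [0.3816, -0.1702, 0.2992]
tcp_rot: [0.991, 0.134, 0.0, -0.0]
force: [0.9, 0.3, 0.6]
opening: 1.001
grasp_force: 0.0
```

```bash
python3 - <<'E'
from h import *
from rig import status
s=status.state();print(s["t"],s["tool_pos"],row(s,np.r_[sh(-.12,0),.30],SY))
E
```

```text
0.85 [ 0.38160749 -0.17018051  0.29919289] [ 0.383 -0.486 -0.002 -0.001 -0.     0.002]
```

Emit:
drive_tool(steps=[[[0.1, -0.12, 0, 0, 0, 0], [0.2, -0.24, 0, 0, 0, 0], [0.3, -0.36, 0, 0, 0, 0], [0.38, -0.49, 0, 0, 0, 0], [0.38, -0.49, 0, 0, 0, 0], [0.38, -0.49, 0, 0, 0, 0]]])

```text
t: 1.35
tool_pos: [0.4529, 0.003, 0.2989]
tcp_rot: [0.991, 0.137, -0.0, -0.001]
force: [0.0, -0.2, -0.8]
opening: 0.998
grasp_force: 0.0
```

```bash
python3 - <<'E'
from h import *
from rig import status,read_camera
d=read_camera("wrist");np.savez("w1.npz",**d);cv2.imwrite("pics/w1.png",d["color"][:,:,::-1])
s=status.state();print(s["t"],s["tool_pos"],-d["R"].T@d["t"])
E
```

```text
1.4 [0.45238893 0.00128637 0.29884816] [0.52231402 0.02347473 0.43431029]
```

View pics/w1.png

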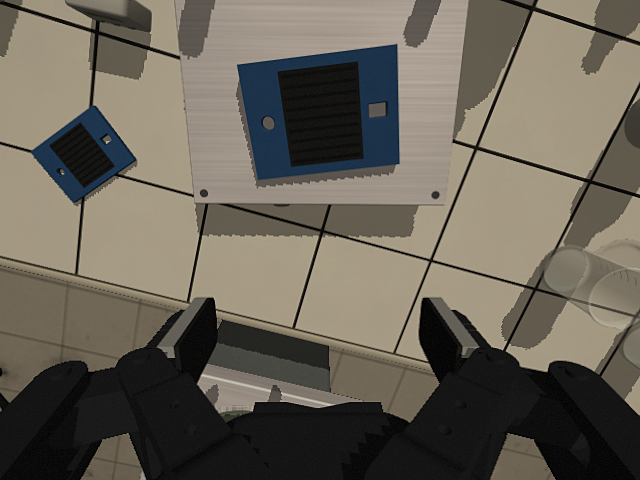

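The wrist view shows the plate's corners near (238,65), (397,45), (399,165), (257,180). The holes are at (267,123) and (377,109), and the deck's front screws at (204,193) and (435,195). I'll measure in this view.

```bash
cat >> h.py <<'E'
def plate(d,near,zc=.070,zh=.072):
    m=blob(blue(d),near);mc=cv2.morphologyEx(np.pad(m.astype(np.uint8),60),3,cv2.getStructuringElement(2,(41,41)))[60:-60,60:-60]
    c=max(cv2.findContours(mc,0,1)[0],key=cv2.contourArea)
    q=cv2.approxPolyDP(c,.05*cv2.arcLength(c,True),True).reshape(-1,2)
    cs=cv2.findContours((~m&(mc>0)).astype(np.uint8),0,1)[0]
    h=[(cv2.contourArea(k),np.mean(k.reshape(-1,2),0) if cv2.contourArea(k)<1 else np.array(cv2.minAreaRect(k)[0])) for k in cs]
    h=sorted([k for k in h if k[0]>40],key=lambda k:-k[0])
    return q,[k for k in h]
E
python3 - <<'E'
from h import *
d=dict(np.load("w1.npz"))
q,h=plate(d,(320,115));print("corners",q.tolist(),[(a,p.round(1).tolist()) for a,p in h])
print(tosh(onplane(d,q,.070)).round(4).tolist())
hp=np.array([p for a,p in h]);print("holes sh",tosh(onplane(d,hp,.072)).round(4).tolist())
print("screws",tosh(onplane(d,[(204,193),(435,195)],.055)).round(4).tolist())
P=cloud(d);m=(abs(P[...,2]-.055)<.008);m=blob(m,(220,150));X=P[m];
S=tosh(X);f=[]
for y0 in np.arange(-.11,.111,.01):
    k=abs(S[:,1]-y0)<.004;f.append((y0,S[k,0].min()))
print("front edge fit",np.polyfit(*np.array(f).T,1))
for x0 in(-.1,-.08,-.06,-.04):
    k=abs(S[:,0]-x0)<.004;print(x0,S[k,1].min().round(4),S[k,1].max().round(4))
print("z deck",np.median(X[:,2]))
# near edge/far edge height of plate
m=blob(blue(d),(320,115));Q=P[m];T=tosh(Q);A=np.c_[T,np.ones(len(T))];c=np.linalg.lstsq(A,Q[:,2],rcond=None)[0];print("plate plane",c)
# fingertips depth
for r in [(300,195,218),(300,420,445)]:
    print("tip",P[r[0]-2:r[0]+6,r[1]:r[2]].reshape(-1,3)[P[r[0]-2:r[0]+6,r[1]:r[2]].reshape(-1,3)[:,2]>.2].mean(0))
F=P[280:400,130:520].reshape(-1,3);F=F[(F[:,2]>.25)&(F[:,2]<.4)];print("lowest finger z",np.percentile(F[:,2],[0,1,5]),F[F[:,2]<np.percentile(F[:,2],3)].mean(0))
L=F[F[:,2]<.315]; t=tosh(L)
for k in (t[:,1]>0,t[:,1]<0):print("finger",t[k].min(0),t[k].max(0))
E
```

```text
corners [[396, 45], [237, 65], [258, 179], [398, 163]] [(238.0, [377.5, 109.5]), (121.0, [268.0, 122.5]), (83.0, [280.8, 78.2]), (83.0, [352.4, 66.5]), (66.5, [295.3, 162.1]), (61.0, [359.6, 152.2])]
[[0.0357, -0.0692], [0.0177, 0.0817], [-0.0903, 0.0663], [-0.0728, -0.0793]]
holes sh [[-0.0213, -0.0548], [-0.0342, 0.0536], [0.0063, 0.0398], [0.0169, -0.0287], [-0.0725, 0.0268], [-0.0622, -0.0389]]
screws [[-0.1079, 0.1291], [-0.1082, -0.1262]]Traceback (most recent call last):
  File "<stdin>", line 10, in <module>
    return umr_minimum(a, axis, None, out, keepdims, initial, where)
ValueError: zero-size array to reduction operation minimum which has no identity
```

```bash
sed -i 's/^SC=.*/SC=np.array([.5690,.0340]);SY=np.deg2rad(15.35)/' h.py; python3 - <<'E'
from h import *
d=dict(np.load("w1.npz"));P=cloud(d)
s=dict(tool_pos=np.array([0.45239,0.00129,0.29885]))
m=blob(blue(d),(320,115));Q=P[m];T=tosh(Q);c=np.linalg.lstsq(np.c_[T,np.ones(len(T))],Q[:,2],rcond=None)[0];print("plate plane",c,"edge z at x=-.08,.03",c@[-.08,0,1],c@[.03,0,1])
F=P[290:420,130:520].reshape(-1,3);F=F[(F[:,2]>.25)&(F[:,2]<.4)]
print(np.percentile(F[:,2],[0,.5,2,5]))
L=F[F[:,2]<np.percentile(F[:,2],0.5)+.012];t=tosh(L)-tosh(s["tool_pos"])
for k in (t[:,1]>0,t[:,1]<0):print("finger rel TCP",t[k].min(0),t[k].max(0))
E
```

```text
plate plane [0.09088594 0.00097721 0.07649956] edge z at x=-.08,.03 0.06922868064054448 0.07922613413201425
[0.3039055  0.30640062 0.30977878 0.31412841]
finger rel TCP [-0.01068001  0.04453479] [0.01247744 0.05866774]
finger rel TCP [-0.01007473 -0.05374821] [ 0.01306252 -0.03949512]
```

```bash
python3 - <<'E'
from h import *
from rig import status
s=status.state();print(row(s,np.r_[sh(-.110,0),.065],SY),row(s,np.r_[sh(-.110,0),.0535],SY))
E
```

```text
[ 0.038 -0.002  0.779 -0.001  0.002  0.011] [ 0.038 -0.002  0.818 -0.001  0.002  0.011]
```

Emit:
drive_tool(steps=[[[0.038, 0, 0.13, 0, 0, 0], [0.038, 0, 0.26, 0, 0, 0], [0.038, 0, 0.39, 0, 0, 0], [0.038, 0, 0.52, 0, 0, 0], [0.038, 0, 0.64, 0, 0, 0], [0.038, 0, 0.73, 0, 0, 0], [0.038, 0, 0.78, 0, 0, 0], [0.038, 0, 0.78, 0, 0, 0], [0.038, 0, 0.78, 0, 0, 0]]])

```text
t: 2.15
tool_pos: [0.4624, 0.0016, 0.0648]
tcp_rot: [0.991, 0.133, -0.001, -0.0]
force: [-0.6, -0.5, 0.6]
opening: 1.002
grasp_force: 0.0
```

```bash
cat > m.py <<'E'
from h import *
from rig import status
import sys
s=status.state();p=tosh(s["tool_pos"]);Z=Ro.from_quat(s["tcp_rot"]).as_matrix()
print("t",s["t"],"TCP sh",p.round(4),s["tool_pos"][2].round(4),"yaw",np.rad2deg(np.arctan2(Z[1,0],Z[0,0])).round(2),"F",np.round(s["force"],1),"tau",np.round(s["torque"],2))
for a in sys.argv[1:]:
    x,y,z=map(float,a.split(','));print(a,row(s,np.r_[sh(x,y),z],SY))
E
python3 m.py=1 2>/dev/null; python3 m.py -- 2>/dev/null || python3 - <<'E'
import runpy,sys
sys.argv=["m.py","-.110,0,.0535"];runpy.run_path("m.py")
E
```

```text
t 2.15 TCP sh [-0.1114 -0.003 ] 0.0648 yaw 15.31 F [-0.6 -0.5  0.6] tau [0.01 0.02 0.02]
t 2.15 TCP sh [-0.1114 -0.003 ] 0.0648 yaw 15.31 F [-0.6 -0.5  0.6] tau [0.01 0.02 0.02]
-.110,0,.0535 [ 0.005 -0.01   0.038 -0.001  0.005 -0.001]
```

Emit:
drive_tool(steps=[[[0, -0.01, 0.02, 0, 0, 0], [0, -0.01, 0.037, 0, 0, 0], [0, -0.01, 0.037, 0, 0, 0], [0.02, -0.01, 0.037, 0, 0, 0], [0.03, -0.01, 0.037, 0, 0, 0], [0.04, -0.01, 0.037, 0, 0, 0], [0.05, -0.01, 0.037, 0, 0, 0], [0.06, -0.01, 0.037, 0, 0, 0], [0.06, -0.01, 0.037, 0, 0, 0]]])

```text
t: 2.9
tool_pos: [0.4805, 0.0104, 0.0542]
tcp_rot: [0.991, 0.134, 0.0, -0.0]
force: [-0.5, 0.8, 0.4]
opening: 1.005
grasp_force: 0.5
```

```bash
python3 m.py
```

```text
t 2.9 TCP sh [-0.0916  0.0007] 0.0542 yaw 15.43 F [-0.5  0.8  0.4] tau [0.01 0.2  0.07]
```

Emit:
drive_tool(steps=[[[0.01, 0, 0, 0, 0, 0], [0.02, 0, 0, 0, 0, 0], [0.03, 0, 0, 0, 0, 0], [0.04, 0, 0, 0, 0, 0], [0.05, 0, 0, 0, 0, 0], [0.05, 0, 0, 0, 0, 0]]])

```text
t: 3.4
tool_pos: [0.4953, 0.0141, 0.0542]
tcp_rot: [0.991, 0.134, 0.0, 0.0]
force: [-1.1, 0.6, 0.3]
opening: 0.998
grasp_force: 0.5
```

```bash
python3 m.py; python3 - <<'E'
from h import *
from rig import read_camera
d=read_camera("wrist");np.savez("w2.npz",**d);cv2.imwrite("pics/w2.png",d["color"][:,:,::-1])
E
```

```text
t 3.4 TCP sh [-0.0763  0.0003] 0.0542 yaw 15.4 F [-1.1  0.6  0.3] tau [-0.01  0.16 -0.01]
```

View pics/w2.png

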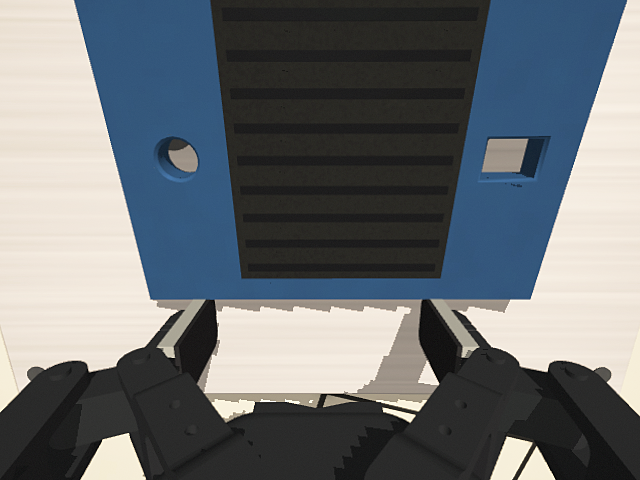

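The plate is now square against both fingers. The round hole is at (177,159), the slot at (515,159), and the near edge on row 299.

```bash
python3 - <<'E'
from h import *
d=dict(np.load("w2.npz"))
print("holes top",tosh(onplane(d,[(177,159),(515,159)],.0725)).round(4).tolist())
print("near edge",tosh(onplane(d,[(150,299),(531,299)],.066)).round(4).tolist())
P=cloud(d);m=blob(blue(d),(120,100));Q=P[m];T=tosh(Q);print(np.linalg.lstsq(np.c_[T,np.ones(len(T))],Q[:,2],rcond=None)[0], P[330:360,260:380,2].mean())
# is a pin visible? dark parts
E
```

```text
holes top [[-0.011, 0.0479], [-0.0109, -0.064]]
near edge [[-0.0652, 0.0672], [-0.065, -0.0826]]
[0.15879928 0.0015396  0.07619975] 0.056248555458455606
```

Emit:
drive_tool(steps=[[[-0.04, 0, 0, 0, 0, 0], [-0.04, 0, -0.12, 0, 0, 0], [-0.04, 0.03, -0.25, 0, 0, 0], [0.02, 0.14, -0.25, 0, 0, 0], [0.1, 0.25, -0.25, 0, 0, 0], [0.18, 0.35, -0.25, 0, 0, 0], [0.228, 0.39, -0.25, 0, 0, 0], [0.228, 0.39, -0.25, 0, 0, 0], [0.228, 0.39, -0.25, 0, 0, 0], [0.228, 0.39, -0.25, 0, 0, 0]]], hand=-1)

```text
t: 4.28
tool_pos: [0.5907, -0.0802, 0.1288]
tcp_rot: [0.991, 0.134, -0.0, -0.0]
force: [0.2, 0.7, 0.3]
opening: 0.999
grasp_force: 0.0
```

Emit:
drive_tool(steps=[[[0, 0, 0, 0, 0, 0], [0, 0, 0, 0, 0, 0], [0, 0, 0, 0, 0, 0], [0, 0, 0, 0, 0, 0], [0, 0, 0, 0, 0, 0], [0, 0, 0, 0, 0, 0], [0, 0, 0, 0, 0, 0], [0, 0, 0, 0, 0, 0]]], hand=1, newtons=20)

```text
t: 4.95
tool_pos: [0.5914, -0.0805, 0.1292]
tcp_rot: [0.991, 0.134, -0.0, 0.0]
force: [1.0, -0.2, 0.6]
opening: -0.001
grasp_force: 0.0
```

```bash
python3 m.py -- 2>/dev/null | head -1;  python3 - <<'E'
import runpy,sys
sys.argv=["m.py","-.008,-.114,.070"];runpy.run_path("m.py")
from h import *
from rig import read_camera
d=read_camera("wrist");np.savez("w3.npz",**d);cv2.imwrite("pics/w3.png",d["color"][:,:,::-1])
E
```

```text
t 4.95 TCP sh [-0.0087 -0.1164] 0.1292 yaw 15.4 F [ 1.  -0.2  0.6] tau [-0.01 -0.03 -0.03]
t 4.95 TCP sh [-0.0087 -0.1164] 0.1292 yaw 15.4 F [ 1.  -0.2  0.6] tau [-0.01 -0.03 -0.03]
-.008,-.114,.070 [ 0.002 -0.008  0.197  0.     0.     0.002]
```

View pics/w3.png

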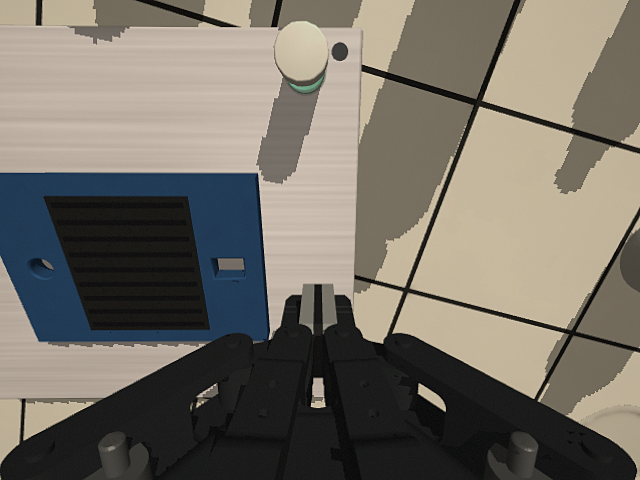

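The view shows the closed fingertips beside the plate's right edge, about (267,290), with the tips at (318,290). The way down is clear and vial_b at (300,55) is well away.

Emit:
drive_tool(steps=[[[0, 0, 0.1, 0, 0, 0], [0, 0, 0.17, 0, 0, 0], [0, 0, 0.198, 0, 0, 0], [0, 0, 0.198, 0, 0, 0], [0, -0.03, 0.198, 0, 0, 0], [0, -0.045, 0.198, 0, 0, 0], [0, -0.06, 0.198, 0, 0, 0], [0, -0.07, 0.198, 0, 0, 0], [0, -0.078, 0.198, 0, 0, 0], [0, -0.078, 0.198, 0, 0, 0]]])

```text
t: 5.83
tool_pos: [0.5857, -0.0576, 0.0706]
tcp_rot: [0.991, 0.134, 0.001, 0.0]
force: [0.8, -0.6, 0.9]
opening: 0.003
grasp_force: 0.4
```

```bash
cat > look.py <<'E'
from h import *
from rig import read_camera
import sys
n=sys.argv[1];d=read_camera("wrist");np.savez(n+".npz",**d);cv2.imwrite(f"pics/{n}.png",d["color"][:,:,::-1])
P=cloud(d);m=blue(d);k=[c for c in cv2.findContours(m.astype(np.uint8),0,1)[0] if cv2.contourArea(c)>1500]
Q=P[m];Q=Q[(Q[:,2]>.05)&(Q[:,2]<.1)];T=tosh(Q);c=np.linalg.lstsq(np.c_[T,np.ones(len(T))],Q[:,2],rcond=None)[0];print("plane",c.round(4))
print("x range",np.percentile(T[:,0],[.2,99.8]).round(4),"y range",np.percentile(T[:,1],[.2,99.8]).round(4))
e=[(y,T[abs(T[:,1]-y)<.002,0].min()) for y in np.linspace(T[:,1].min()+.01,T[:,1].max()-.01,8)]
e=[(x,T[abs(T[:,0]-x)<.003,1].min()) for x in np.linspace(T[:,0].min()+.015,T[:,0].max()-.01,6)]
print("right edge",np.round(e,4).tolist())
E
python3 m.py; python3 look.py w4
```

```text
t 5.8333 TCP sh [-0.0081 -0.0928] 0.0706 yaw 15.44 F [ 0.8 -0.6  0.9] tau [-0.15 -0.08  0.04]
plane [ 0.1436 -0.0013  0.0752]
x range [-0.0663  0.0443] y range [-0.0782  0.0609]
right edge [[-0.0524, -0.044], [-0.035, 0.0335], [-0.0176, -0.0747], [-0.0002, -0.0785], [0.0172, -0.0782], [0.0346, -0.078]]
```

Emit:
drive_tool(steps=[[[0, -0.004, 0, 0, 0, 0], [0, -0.008, 0, 0, 0, 0], [0, -0.011, 0, 0, 0, 0], [0, -0.011, 0, 0, 0, 0], [0, 0.03, 0, 0, 0, 0], [0, 0.05, -0.1, 0, 0, 0], [0, 0.05, -0.2, 0, 0, 0], [-0.1, -0.06, -0.25, 0, 0, 0], [-0.2, -0.17, -0.25, 0, 0, 0], [-0.28, -0.28, -0.25, 0, 0, 0]]])

```text
t: 6.72
tool_pos: [0.4871, -0.004, 0.1454]
tcp_rot: [0.991, 0.133, 0.001, -0.0]
force: [0.5, 1.6, 0.2]
opening: -0.0
grasp_force: 0.0
```

Emit:
drive_tool(steps=[[[0, -0.05, 0, 0, 0, 0], [0, -0.05, 0, 0, 0, 0], [0, -0.05, 0, 0, 0, 0], [0, -0.05, 0, 0, 0, 0], [0, -0.05, 0, 0, 0, 0], [0, -0.05, 0, 0, 0, 0], [0, -0.05, 0, 0, 0, 0], [0, -0.05, 0, 0, 0, 0]]], hand=-1)

```text
t: 7.38
tool_pos: [0.4839, 0.0103, 0.1445]
tcp_rot: [0.991, 0.134, -0.0, -0.0]
force: [-0.0, -0.1, 0.7]
opening: 0.997
grasp_force: 0.0
```

```bash
python3 look.py w5; python3 - <<'E'
import runpy,sys
sys.argv=["m.py","-.090,0,.065","-.09,0,.0535"];runpy.run_path("m.py")
E
```

```text
plane [0.151  0.0002 0.0757]
x range [-0.0668  0.0422] y range [-0.0755  0.0742]
right edge [[-0.0527, -0.0763], [-0.0356, -0.076], [-0.0184, -0.0757], [-0.0013, -0.0754], [0.0158, -0.0751], [0.033, -0.0753]]
t 7.4333 TCP sh [-0.0884 -0.0002] 0.1445 yaw 15.37 F [ 0.1 -0.8  0.6] tau [0.03 0.07 0.  ]
-.090,0,.065 [-0.005 -0.001  0.265 -0.     0.     0.001]
-.09,0,.0535 [-0.005 -0.     0.303 -0.     0.     0.001]
```

View pics/w5.png

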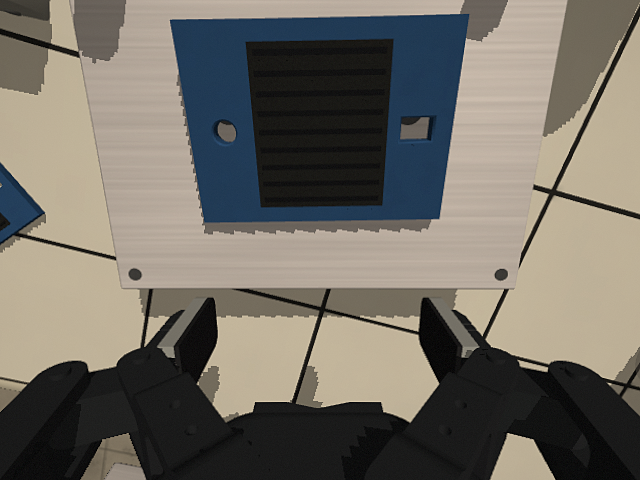

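The plate is square, with its holes at (226,131) and (416,128) and the deck's front screws at (135,274) and (501,274). I'll check the y centring against the screws.

```bash
python3 - <<'E'
from h import *
d=dict(np.load("w5.npz"))
print("screws",tosh(onplane(d,[(135,274),(501,274)],.055)).round(4).tolist())
print("holes",tosh(onplane(d,[(226,131),(416,128)],.0735)).round(4).tolist())
print("near corners",tosh(onplane(d,[(204,222),(439,218)],.066)).round(4).tolist())
E
```

```text
screws [[-0.1081, 0.1284], [-0.108, -0.1278]]
holes [[-0.0127, 0.053], [-0.011, -0.0554]]
near corners [[-0.0679, 0.0731], [-0.0653, -0.0766]]
```

Emit:
drive_tool(steps=[[[-0.022, 0, 0.13, 0, 0, 0], [-0.022, 0, 0.24, 0, 0, 0], [-0.022, 0, 0.301, 0, 0, 0], [-0.022, 0, 0.301, 0, 0, 0], [0.01, 0, 0.301, 0, 0, 0], [0.03, 0, 0.301, 0, 0, 0], [0.04, 0, 0.301, 0, 0, 0], [0.048, 0, 0.301, 0, 0, 0], [0.056, 0, 0.301, 0, 0, 0], [0.06, 0, 0.301, 0, 0, 0]]])

```text
t: 8.27
tool_pos: [0.5019, 0.0158, 0.055]
tcp_rot: [0.991, 0.134, 0.001, 0.0]
force: [0.1, 0.9, -0.0]
opening: 1.008
grasp_force: 0.0
```

```bash
python3 m.py; python3 look.py w6
```

```text
t 8.2667 TCP sh [-0.0695  0.0002] 0.055 yaw 15.42 F [ 0.1  0.9 -0. ] tau [ 0.01 -0.02 -0.02]
plane [ 0.0008 -0.0002  0.0657]
x range [-0.0544  0.0435] y range [-0.0747  0.075 ]
right edge [[-0.0402, -0.0749], [-0.0253, -0.0752], [-0.0105, -0.0754], [0.0044, -0.0752], [0.0192, -0.0755], [0.0341, -0.0753]]
```

The plate dropped: its top is flat at z = 0.0657 and its near edge is at x = -54 mm. I'll withdraw and verify.

Emit:
drive_tool(steps=[[[-0.06, 0, 0, 0, 0, 0], [-0.06, 0, -0.1, 0, 0, 0], [-0.08, 0, -0.22, 0, 0, 0], [-0.1, 0, -0.34, 0, 0, 0], [-0.1, 0, -0.46, 0, 0, 0], [-0.1, 0, -0.58, 0, 0, 0], [-0.1, 0, -0.58, 0, 0, 0], [-0.1, 0, -0.58, 0, 0, 0]]])

```text
t: 8.98
tool_pos: [0.4741, 0.0074, 0.2311]
tcp_rot: [0.991, 0.134, 0.003, 0.001]
force: [1.1, 0.4, -0.9]
opening: 0.999
grasp_force: 0.0
```

```bash
python3 m.py; python3 look.py w7
```

```text
t 8.9833 TCP sh [-0.0986 -0.0005] 0.2311 yaw 15.41 F [ 1.1  0.4 -0.9] tau [0.01 0.01 0.01]
plane [ 0.0043 -0.0007  0.0658]
x range [-0.0547  0.0549] y range [-0.0742  0.0747]
right edge [[-0.04, -0.0741], [-0.0229, -0.0743], [-0.0058, -0.0745], [0.0112, -0.074], [0.0283, -0.0743], [0.0454, -0.0747]]
```

View pics/w7.png

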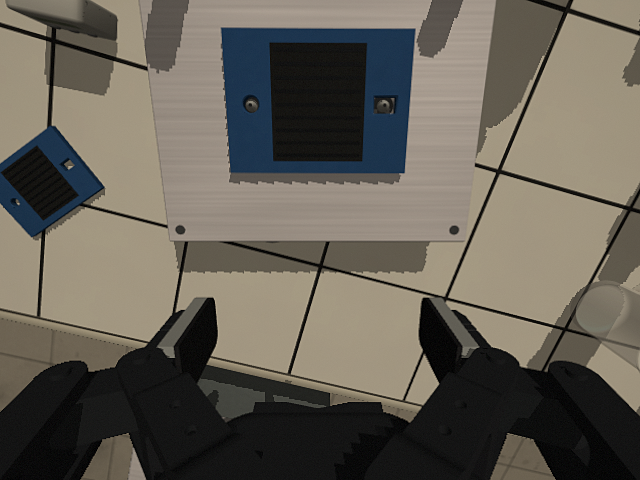

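Both pins show in their holes, at (251,104) and (385,104). The plate is flat and centred, and the hand is clear.

```bash
python3 -c "
from rig import sign_off
print(sign_off())"
```

```text
the job is handed in; nothing more can be done
None
```

The plate lies flat on the deck with both pins in its holes, the hand is clear, the arm touched only the plate, and the job was handed in at about 9 s of the 48 s allowed.

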